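Hold a descaling tablet over the doser with tongs

TASK

Pick up the spring tongs from their rest with the gripper, squeeze them closed on the blue descaling tablet standing on the wooden riser, and lift it off. The tablet is caustic: touch it only with the tongs, and leave the white tablet and the bottle, cup and token dish alone. Finish while still holding the tongs shut on the tablet, at rest, with the whole tablet over the round open mouth of the grey doser, a few centimetres above its rim and not touching it.

Things in the scene. Friction and masses are not known exactly. Their poses are not given: they have to be found in the camera images.
- tongs: U-shaped spring tongs lying flat, 214 mm long, 22 mm tall, about 70 to 110 g; x points from the steel bow to the red tips, z up. Origin: on the centreline, on the underside, midway along the two black grips, near the balance point. Bow's rear end 116 mm behind the origin, tips' front ends 98 mm ahead. Left free, the arms stand fully open: 62 mm over the outsides of the grips.
- tongs_tip (a point): point midway between the two red tips, 78 mm ahead of the tongs' origin, at mid-height (11 mm over the underside), same axes. Clear gap between the tips here: 68 mm fully open; about 52 mm when squeezed to 54 mm over the grips; 34 mm at 44 mm over the grips, where the arms are parallel. A part-closed gripper carries the tongs half open.
- tongs_left: the tongs' arm on their left (+y) side: flat upright strip 5 mm thick, 22 mm tall; origin on its upright pivot at the bow, 90 mm behind the tongs' origin; x along it to the tip. Black grip from 59 to 121 mm, red tip from 148 to 188 mm from the pivot. Its spring pushes outwards on the grip with 5 N when open, 8 N when parallel, and reopens it when let go.
- tongs_right: the tongs' arm on their right (-y) side, the mirror image of the left one, with the same spring; origin on its pivot
- rest: fixed steel rest for the tongs: plate 170 x 110 x 4 mm with two cross ribs 8 mm thick, 55 mm before and behind its origin, tops 20 mm above the table; the tongs lie loose across the ribs with their grips between them. Origin at the centre of the underside on the table, x along the tongs
- riser: fixed wooden block 70 (x) x 190 (y) x 30 mm high with the two tablets on top, with centres about 90 to 110 mm apart along y; origin at the centre of its underside on the table
- blue_tablet: blue round hard tablet, a loose upright disc 34 mm in diameter and 24 mm high, 20 to 42 g, standing on the riser; 20 to 40 N on the grips of the tongs pinches it firmly and does it no harm; origin at the centre of its underside, z its axis
- white_tablet: white tablet of the same shape and size on the riser, to be left alone; origin at the centre of its underside
- doser: fixed grey box 110 x 110 x 45 mm with a round steel hopper on top, open upwards, rim 85 mm above the table; origin at the centre of the underside on the table
- doser_mouth (a point): centre of the hopper's open mouth, level with its rim, 85 mm above the table; the mouth is 76 mm wide inside, 84 mm outside
- detergent: small blue stain-remover bottle 56 mm in diameter, 110 mm tall, red cap, to be left alone; origin at the centre of its underside
- scoop: yellow measuring cup 64 mm in diameter, 55 mm tall, to be left alone; origin at the centre of its underside
- token_dish: black disc 80 mm in diameter, 8 mm tall with brass tokens on it, to be left alone; origin at the centre of its underside
Mind the look-alikes: they are no part of the job. Of the things like the tongs, leave any that is green; of the rest the larger one is meant.

How it is judged:
On the way, in this order (a step that is already met when the one before it is completed fails the run):
1. the tongs are held between the fingers and off their rest (contact force between the fingers and tongs above 1 N and contact force between tongs and rest below 0.05 N and height (world z) of tongs above 0.025 m), for 0.2 s.
2. the blue tablet is pinched between both arms of the tongs and off the riser (contact force between blue_tablet and tongs_left above 0.3 N and contact force between blue_tablet and tongs_right above 0.3 N and contact force between blue_tablet and riser below 0.05 N and height (world z) of blue_tablet above 0.04 m), for 0.2 s.
At the end, for the whole second after the job is handed in: The blue tablet is pinched between both arms of the tongs (over 0.3 N each) and the tongs are held in the fingers; the tablet's centre is within 22 mm of the mouth's centre seen from above, its origin 10 to 80 mm above the rim, at rest (under 30 mm/s), and neither tablet nor tongs touches the doser (horizontal distance between blue_tablet and doser_mouth below 0.022 m and z of blue_tablet in the frame of doser_mouth between 0.01 and 0.08 m and contact force between blue_tablet and tongs_left above 0.3 N and contact force between blue_tablet and tongs_right above 0.3 N and contact force between the fingers and tongs above 1 N and contact force between each of tongs, blue_tablet and doser below 0.05 N and linear speed of blue_tablet below 0.03 m/s); the arm keeps its last pose, push and grip.
It fails at once if the robot touches a tablet directly (contact force between any of the fingers, the arm and blue_tablet above 0.3 N or contact force between any of the fingers, the arm and white_tablet above 0.3 N).
It fails at once if the white tablet is moved more than 10 mm (distance of white_tablet from where it was at the start of the episode above 0.01 m).
It fails at once if the bottle, the measuring cup or the token dish is moved more than 20 mm (distance of any of detergent, scoop, token_dish from where it was at the start of the episode above 0.02 m).
It also fails if it takes over 48 s, if anything falls off the work surface, if the arm or the gripper's body presses on something with over 40 N, if the wrist force passes 120 N, or if a joint passes its speed limit or range.

ROBOT

A 6-joint arm with a two-finger parallel gripper is mounted at the origin on the work surface. World frame = base frame: x ahead of the robot, y to its left, z up, the work surface at z = 0. Lengths are in m, angles in rad, forces in N, time in s.
With the tool pointing down it reaches from about 0.35 to 0.875 m from the base axis. Payload 4.2 kg.
Tool frame: the origin (TCP) lies midway between the tips of the shut fingers; the grasp point (between the pads) lies 19 mm behind it; z points along the fingers, y is the line along which they close (so a half turn about z gives the same grasp; the last joint's range is limited). The gripper opens to 87 mm and grips with 3 to 60 N. Pads are 19 mm wide; open, the fingers measure 117 mm over their backs; the gripper's body (75 mm by 190 mm) begins 51 mm behind the grasp point.
Start: joints at [-1.059, 0.385, 0.008, 0, -1.194, -0.259], TCP at [0.156, -0.605, 0.223] pointing down, gripper open.
Joint ranges: [-3.14, 3.14], [-1.21, 2.06], [-1.07, 1.41], [-3.16, 2.05], [-2.99, -0.16], [-3.1, 3.1]. Speed limits (rad/s): [2.79, 2.79, 3.14, 3.14, 3.14, 3.14].

INTERFACE

Orientations are given as a 3x3 rotation matrix whose columns are the frame's x, y, z axes.
In Python, from workcell import ctrl gives the robot as it stands.
- The arm moves only by the shell command python3 -m jog, which reads ROWS from standard input. ROWS is a JSON list of rows, 1 to 10 of them, each an object with the fields rotvec (a list: a rotation vector rx, ry, rz in rad), xyz (a list: dx, dy, dz in shares of the most that a row can go, 1 being 62.5 mm), jaw (the finger opening in m); a field left out counts as zero (the opening has to be given); each row shifts and turns the commanded pose from where the row before left it, along the tool's axes as they then stand; what a row does not reach is not made up. A row lasts 1/8 s, in which the tool goes at most 0.0625 m and 0.188 rad, less where a joint would pass 70% of its speed; a pose out of reach is approached as far as the arm can. The fingers move at their own pace and stop on an object; the grip force is fixed at half the most. Time passes only in rows, so rows that do not move let the fingers close. It prints the time, the measured TCP pose, the force, the opening and the grip force at its end. Input that does not fit is refused with a message, and nothing moves.
- ctrl.sense(): the state, without advancing time (a new reading comes with each control period).
- ctrl.capture(name): name is "side" or "top" or "wrist"; returns a dict with "image" (400x640x3 uint8, blue, green, red), "K" (3x3 intrinsics, pixels), "distortion" ([k1, k2, p1, p2, k3] as OpenCV has them; the pictures are not rectified), "cam_to_world" (4x4, takes a point from camera to world coordinates). Camera axes: x right, y up, looking along -z (the intrinsics and any distortion apply to the point x, -y, -z); pixel columns grow to the right and rows downward; lengths in m; the calibration is good to about 2 mm. A picture is of the moment at which its call begins. There is no depth.
- ctrl.hand_in(): hands the job in; it is judged then, once.
The state is a dict: "t": time; "qpos": joint angles; "qvel": joint speeds; "tau": joint torques, N m; "tool_pos": TCP position; "tcp_rot": TCP orientation; "contact_force": force on the tool from outside, world axes, zero at the start; "ft_torque": the same for the moment, N m; "grip_width": finger opening in m; "gripper_force": force on a finger pad.
Only numpy, scipy, OpenCV 4.12 (cv2) and the standard library are available. Lean on these libraries where they do the work, as an engineer would, in place of code of your own. Each camera call takes 0.05 s, during which the arm holds its last target. There are 200 camera calls.

## Working session

There is one attempt and no reset: what is moved stays moved. The work goes in short steps, Python scripts to look and compute and a shell command to move; the robot and the scene stay as the last step left them, time stands still between calls to the robot, and variables do not carry over. Pictures are saved under pics/ and viewed, at most 13 in all, crops included, and the job is handed in when it is done.

```bash
mkdir -p pics
cat > h.py <<'E'
import numpy as np, cv2, json
from workcell import ctrl
def cap(n,f=None):
    c=ctrl.capture(n)
    np.savez(f"pics/{f or n}.npz",**{k:np.array(c[k]) for k in c}) 
    cv2.imwrite(f"pics/{f or n}.png",c["image"]); return c
def load(f): return dict(np.load(f"pics/{f}.npz"))
def ray(c,px):
    p=cv2.undistortPoints(np.array(px,float).reshape(-1,1,2),np.array(c["K"]),np.array(c["distortion"])).reshape(-1,2)
    T=np.array(c["cam_to_world"]); d=np.c_[p[:,0],-p[:,1],-np.ones(len(p))]@T[:3,:3].T
    return T[:3,3],d
def plane(c,px,z):
    o,d=ray(c,px); return o+d*((z-o[2])/d[:,2])[:,None]
E
python3 - <<'E'
from h import *
for n in("top","side"):
    c=cap(n,n+"0"); print(n,np.round(c["cam_to_world"],3).tolist(),c["K"][0][0])
s=ctrl.sense();print(s["t"],np.round(s["tcp_rot"],3),s["grip_width"])
E
```

```text
top [[0.021, 0.986, -0.165, 0.338], [-1.0, 0.021, -0.002, -0.061], [0.001, 0.165, 0.986, 1.288], [0.0, 0.0, 0.0, 1.0]] 443.0560272361248
side [[-0.77, 0.457, -0.444, 0.141], [-0.637, -0.553, 0.536, 0.425], [-0.001, 0.697, 0.718, 0.721], [0.0, 0.0, 0.0, 1.0]] 366.67079899559144
0.1 [[-0.968 -0.25  -0.001]
 [-0.25   0.968  0.002]
 [ 0.     0.002 -1.   ]] 0.08684315845032954
```

View pics/top0.png

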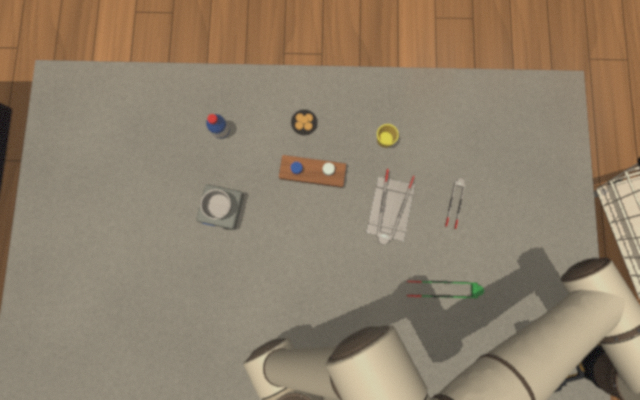

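View pics/side0.png

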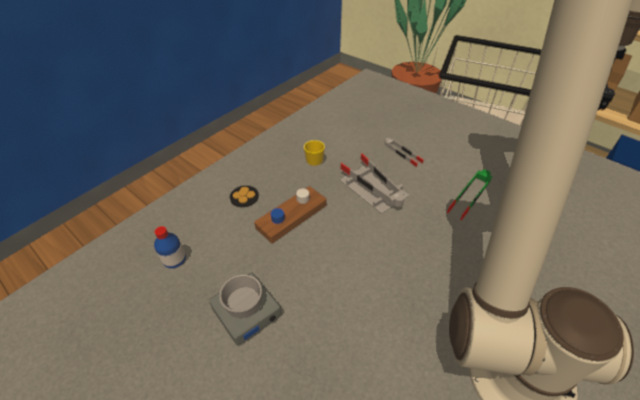

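Top view candidates: tongs on the rest (392,207; large, steel bow), small tongs lying on the table (455,205), green tongs (445,290). I choose the ones on the rest. The blue tablet is at (297,168); the blue bottle at (217,124) and white tablet at (329,169) are look-alikes. The doser is at (220,206). In the side view they sit at: tongs (373,180), blue tablet (277,215), doser (243,295). Next, a close crop with measurements.

```bash
cat > m.py <<'E'
from h import *
def blobs(c,lo,hi,roi,lo2=None,hi2=None):
    h=cv2.cvtColor(c["image"],cv2.COLOR_BGR2HSV); m=cv2.inRange(h,lo,hi)
    if lo2: m|=cv2.inRange(h,lo2,hi2)
    x0,y0,x1,y1=roi; k=np.zeros_like(m);k[y0:y1,x0:x1]=m[y0:y1,x0:x1]
    n,l,s,ce=cv2.connectedComponentsWithStats(k)
    return [(s[i,4],ce[i],s[i,:4].tolist()) for i in range(1,n) if s[i,4]>8]
RED=((0,110,60),(8,255,255)); R2=((170,110,60),(180,255,255))
BLUE=((105,110,40),(130,255,255)); BLK=((0,0,0),(180,255,60)); WHITE=((0,0,150),(180,70,255))
E
python3 - <<'E'
from m import *
c=load("top0");s=load("side0")
def show(t,c,b,z):
    for a,p,r in b: print(t,a,np.round(p,1),r,np.round(plane(c,[p],z)[0],4))
show("redT",c,blobs(c,*RED,(365,160,425,245),*R2),.031)
show("redS",s,blobs(s,*RED,(330,140,415,215),*R2),.031)
show("blkT",c,blobs(c,*BLK,(365,160,425,245)),.035)
show("blkS",s,blobs(s,*BLK,(330,140,415,215)),.035)
show("blueT",c,blobs(c,*BLUE,(270,150,350,190)),.05)
show("blueS",s,blobs(s,*BLUE,(255,180,330,240)),.042)
show("whT",c,blobs(c,*WHITE,(270,150,350,190)),.05)
big=cv2.resize(c["image"][155:245,190:420],None,fx=3.4,fy=3.4,interpolation=cv2.INTER_CUBIC)
cv2.imwrite("pics/crop.png",big)
big=cv2.resize(s["image"][140:340,200:420],None,fx=3,fy=3,interpolation=cv2.INTER_CUBIC)
cv2.imwrite("pics/crops.png",big)
E
```

```text
redT 28 [386.4 174.4] [385, 169, 4, 12] [ 0.6035 -0.2368  0.031 ]
redT 17 [411.3 181.4] [409, 177, 5, 10] [ 0.5845 -0.3086  0.031 ]
redS 63 [364.3 159. ] [361, 153, 8, 13] [ 0.5828 -0.3033  0.031 ]
redS 25 [412.2 161.7] [410, 159, 5, 7] [ 0.467  -0.3835  0.031 ]
redS 75 [344.8 168.3] [340, 163, 11, 12] [ 0.6017 -0.233   0.031 ]
blkS 25 [406.2 150.4] [402, 147, 9, 8] [ 0.506  -0.4137  0.035 ]
blkS 19 [400.3 153.8] [396, 151, 9, 7] [ 0.5112 -0.388   0.035 ]
blkS 50 [379.7 175.1] [374, 168, 12, 15] [ 0.5062 -0.2686  0.035 ]
blkS 66 [364.3 182.9] [357, 176, 16, 14] [ 0.5211 -0.2146  0.035 ]
blueT 74 [296.  167.4] [292, 163, 9, 10] [0.6144 0.0244 0.05  ]
blueS 135 [277.  215.2] [271, 209, 13, 14] [0.6169 0.0268 0.042 ]
whT 124 [328.1 168.2] [322, 162, 13, 13] [ 0.6141 -0.0673  0.05  ]
```

View pics/crop.png

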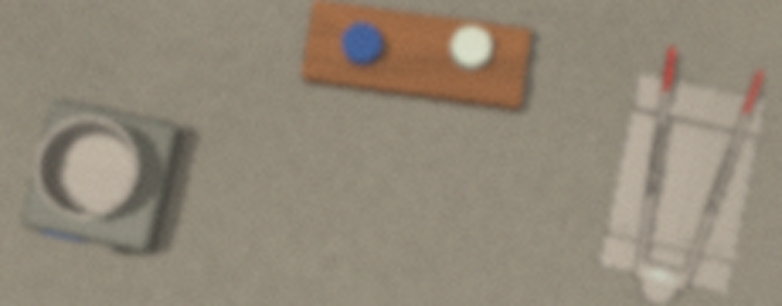

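View pics/crops.png

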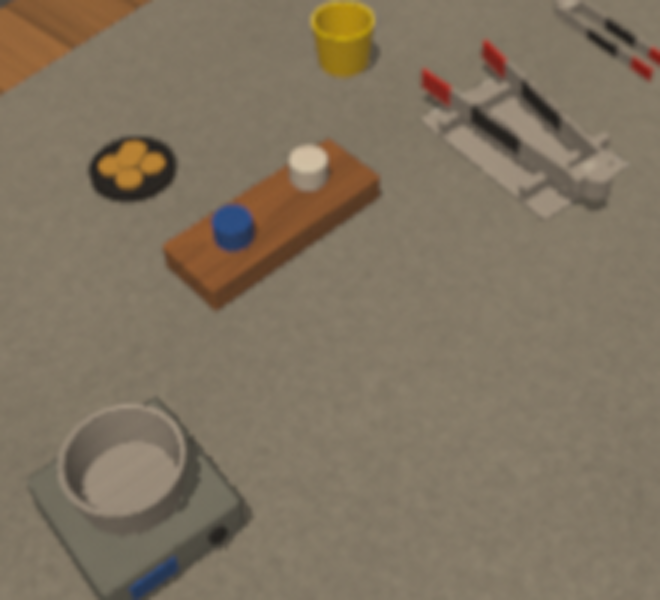

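The crops show the chosen tongs, the larger steel-bowed pair, lying on the rest with red tips at top-view (386,174) and (411,181) and bow at (384,237). Two tablets stand on the wood: blue (296,167) and white (328,168). Next I cross-check the tongs axis, the doser mouth and the tablets.

```bash
cat > g.py <<'E'
from h import *
from scipy.spatial.transform import Rotation as R
def go(p,ydir=None):
    "print rotvec (tool axes) making tool y = ydir (tool down), then translation in the turned tool axes"
    s=ctrl.sense(); Rc=np.array(s["tcp_rot"]); Rt=Rc
    if ydir is not None:
        y=np.r_[ydir,0]/np.linalg.norm(ydir); z=np.array([0,0,-1.]); Rt=np.c_[np.cross(y,z),y,z]
    print("rv",np.round(R.from_matrix(Rc.T@Rt).as_rotvec(),4),"d",np.round(Rt.T@(np.array(p)-s["tool_pos"]),4),"q6",np.round(s["qpos"][5],2),"t",s["t"])
def tri(c1,p1,c2,p2):
    o1,d1=ray(c1,[p1]);o2,d2=ray(c2,[p2]);A=np.c_[d1[0],-d2[0]];k=np.linalg.lstsq(A,o2-o1,rcond=None)[0]
    a,b=o1+k[0]*d1[0],o2+k[1]*d2[0];return (a+b)/2,np.linalg.norm(a-b)
E
python3 - <<'E'
from g import *; from m import *
c=load("top0");s=load("side0")
print("bowT",plane(c,[(384.1,237.4)],.031),"bowS",plane(s,[(200+597/3,140+185/3)],.031))
T=tri(c,(386.4,174.4),s,(344.8,168.3)),tri(c,(411.3,181.4),s,(364.3,159.0)); print("tips",T)
print("blue tri",tri(c,(296.,167.4),s,(277,215.2)))
for n,im,pts in(("T",c,[(40,165),(148,165),(95,117),(97,219)]),):
    P=plane(im,[(190+x/3.4,155+y/3.4) for x,y in pts],.085);print("mouth",P.round(4).tolist(),P.mean(0))
P=plane(s,[(200+x/3,140+y/3) for x,y in[(60,468),(187,452),(125,403),(122,518)]],.085);print("mouthS",P.round(4).tolist(),P.mean(0))
go([.518,-.2505,.2],[.256,.967])
E
```

```text
bowT [[ 0.42134596 -0.2298144   0.031     ]] bowS [[ 0.41152783 -0.21740472  0.031     ]]
tips ((array([ 0.60447893, -0.23722276,  0.02678808]), np.float64(0.0003106142699659599)), (array([ 0.58586965, -0.3094816 ,  0.02540689]), np.float64(0.000980331257900831)))
blue tri (array([0.61721261, 0.0256178 , 0.04051801]), np.float64(0.0017246913282761794))
mouth [[0.4998, 0.277, 0.085], [0.5016, 0.19, 0.085], [0.5399, 0.2351, 0.085], [0.4571, 0.2284, 0.085]] [0.49958819 0.23263883 0.085     ]
mouthS [[0.5241, 0.2742, 0.085], [0.4693, 0.213, 0.085], [0.5288, 0.2137, 0.085], [0.4668, 0.2719, 0.085]] [0.49725815 0.24319978 0.085     ]
rv [ 0.0019 -0.0006  0.5115] d [-0.2591  0.4349  0.0216] q6 -0.26 t 0.1
```

The rows are not in the units I measure in: shifts go in shares of 62.5 mm. I convert before sending: 0.0483 m is 0.7728, -0.0288 m is -0.4608.

```bash
echo '[{"rotvec": [0, 0, 0.17], "jaw": 0.087}, {"rotvec": [0, 0, 0.17], "jaw": 0.087}, {"rotvec": [0, 0, 0.17], "jaw": 0.087}]' | python3 -m jog; echo '[{"xyz": [-0.4608, 0.7728, 0.0384], "jaw": 0.087}, {"xyz": [-0.4608, 0.7728, 0.0384], "jaw": 0.087}, {"xyz": [-0.4608, 0.7728, 0.0384], "jaw": 0.087}, {"xyz": [-0.4608, 0.7728, 0.0384], "jaw": 0.087}, {"xyz": [-0.4608, 0.7728, 0.0384], "jaw": 0.087}, {"xyz": [-0.4608, 0.7728, 0.0384], "jaw": 0.087}, {"xyz": [-0.4608, 0.7728, 0.0384], "jaw": 0.087}, {"xyz": [-0.4608, 0.7728, 0.0384], "jaw": 0.087}, {"xyz": [-0.4608, 0.7728, 0.0384], "jaw": 0.087}, {"jaw": 0.087}]' | python3 -m jog
python3 - <<'E'
from g import *; go([.518,-.2505,.2],[.256,.967]); cap("wrist","w1")
E
```

```text
t: 0.48
tool_pos: [0.1563, -0.6048, 0.2219]
tcp_rot: [[-0.966, 0.26, -0.0], [0.26, 0.966, 0.001], [0.001, 0.001, -1.0]]
contact_force: [-0.3, -0.9, 0.4]
grip_width: 0.0871
gripper_force: 0.0
t: 1.72
tool_pos: [0.5196, -0.248, 0.1999]
tcp_rot: [[-0.968, 0.25, -0.001], [0.25, 0.968, 0.001], [0.001, 0.0, -1.0]]
contact_force: [-0.2, -0.7, -0.4]
grip_width: 0.0869
gripper_force: 0.0
rv [ 0.0002 -0.0012  0.0063] d [ 0.0009 -0.0029 -0.0001] q6 -1.66 t 1.725
```

View pics/w1.png

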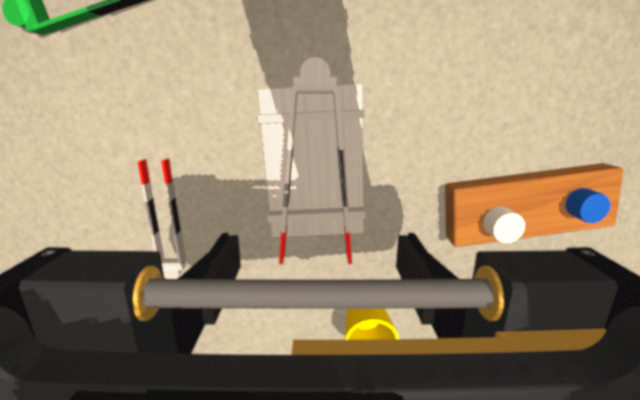

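The wrist view shows the tongs below with red tips at (283,248) and (349,248) and the bow rear at (315,58), plus the white tablet (505,225) and the blue tablet (588,205).

Run:
```python
from g import *; from m import *
c=load("w1"); P=[]
for a,p,r in blobs(c,*RED,(260,220,370,275),*R2): print(a,p,r,plane(c,[p],.031)[0]); P.append(plane(c,[p],.033)[0])
B=plane(c,[(315,58)],.03)[0]; M=(P[0]+P[1])/2
print("bow",B,"mid",M,"sep",np.linalg.norm(P[0]-P[1]),"len",np.linalg.norm((M-B)[:2]))
d=(M-B)[:2];d/=np.linalg.norm(d);y=(P[1]-P[0])[:2];y/=np.linalg.norm(y)
print("ang",np.degrees(np.arctan2(d[1],d[0])),np.degrees(np.arctan2(-y[0],y[1])),"orig",M[:2]-.078*d,B[:2]+.116*d)
for nm,k in(("blue",BLUE),("white",WHITE)):
    for a,p,r in blobs(c,*k,(440,160,639,245)): print(nm,a,p,r,plane(c,[p],.045)[0])
```

```text
189 [282.06878307 246.95767196] [279, 232, 8, 32] [ 0.58679493 -0.30793623  0.031     ]
182 [348.17032967 246.61538462] [344, 232, 8, 32] [ 0.60506171 -0.23585521  0.031     ]
bow [ 0.40508301 -0.22202243  0.03      ] mid [ 0.59498722 -0.27163335  0.033     ] sep 0.0739110053035686 len 0.19627749100967024
ang -14.640839226845777 -14.220523328906602 orig [ 0.51951994 -0.25191814] [ 0.5173164  -0.25134248]
blue 1066 [587.91369606 205.03564728] [567, 189, 43, 34] [0.61683695 0.02368446 0.045     ]
white 6060 [550.75841584 201.22640264] [440, 160, 199, 85] [ 0.60189439 -0.01667387  0.045     ]
white 62 [444.58064516 241.59677419] [440, 238, 12, 7] [ 0.61883276 -0.13340775  0.045     ]
```

To row units: 0.06 m is 0.96, 0.04 m is 0.64.

```bash
echo '[{"xyz": [0, -0.0592, 0.96], "jaw": 0.087}, {"xyz": [0, 0, 0.96], "jaw": 0.087}, {"xyz": [0, 0, 0.64], "jaw": 0.087}, {"xyz": [0, 0, 0.432], "jaw": 0.087}, {"jaw": 0.087}]' | python3 -m jog; python3 -c "
from g import *; go([.5185,-.2517,.013],[.249,.969])"
```

```text
t: 2.4
tool_pos: [0.514, -0.2548, 0.0119]
tcp_rot: [[-0.967, 0.256, -0.006], [0.256, 0.967, 0.001], [0.006, -0.0, -1.0]]
contact_force: [0.6, -0.3, -0.3]
grip_width: 0.0868
gripper_force: 0.0
rv [-0.0003 -0.0059 -0.0076] d [-0.0036  0.0041 -0.0011] q6 -1.65 t 2.4
```

```bash
echo '[{"rotvec": [0, -0.006, -0.007], "xyz": [-0.0576, 0.0656, -0.016], "jaw": 0.087}, {"jaw": 0.07}, {"jaw": 0.06}, {"jaw": 0.056}, {"jaw": 0.054}, {"jaw": 0.054}]' | python3 -m jog; python3 -c "
from g import *; go([.5185,-.2517,.013],[.249,.969])"
```

```text
t: 3.15
tool_pos: [0.5217, -0.2514, 0.0155]
tcp_rot: [[-0.969, 0.247, 0.007], [0.247, 0.969, -0.002], [-0.007, -0.0, -1.0]]
contact_force: [-0.1, 0.2, 3.5]
grip_width: 0.0552
gripper_force: 7.0
rv [-0.0002  0.0073  0.0017] d [ 0.003  -0.0011  0.0025] q6 -1.65 t 3.15
```

To row units: -0.04 m is -0.64, -0.03 m is -0.48.

```bash
echo '[{"rotvec": [0, 0.007, 0], "xyz": [0, 0, -0.32], "jaw": 0.054}, {"xyz": [0, 0, -0.48], "jaw": 0.054}, {"xyz": [0, 0, -0.64], "jaw": 0.054}, {"xyz": [0, 0, -0.48], "jaw": 0.054}, {"jaw": 0.054}, {"jaw": 0.054}]' | python3 -m jog; python3 -c "
from g import *; go([.5185,-.2517,.133],[.249,.969]); cap('wrist','w2')"
```

```text
t: 3.9
tool_pos: [0.5201, -0.2507, 0.1335]
tcp_rot: [[-0.969, 0.248, -0.003], [0.248, 0.969, 0.001], [0.004, 0.001, -1.0]]
contact_force: [0.3, 0.3, -1.0]
grip_width: 0.0541
gripper_force: 5.7
rv [ 0.0006 -0.0036  0.0008] d [ 0.0013 -0.0013  0.0005] q6 -1.65 t 3.9
```

View pics/w2.png

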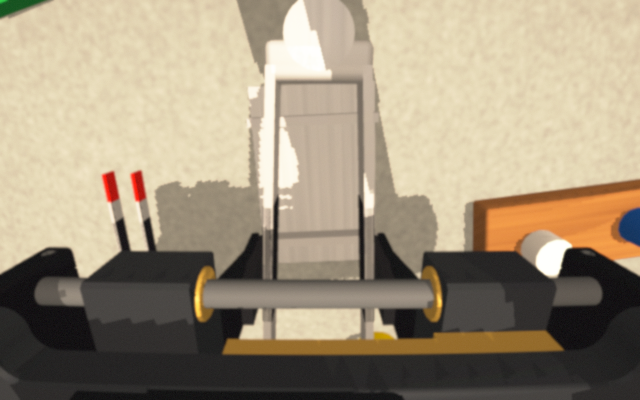

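The tongs are off the rest and held at 54 mm, and the bow is seen at (318,35). The gripper bar hides the tips in this view, so I triangulate them from the top and side cameras.

```bash
cat > tip.py <<'E'
from g import *; from m import *
def tips(f, off=.0155):
    s=ctrl.sense(); C=[cap(n,f+n) for n in("top","side")]; Rm=np.array(s["tcp_rot"]);p=np.array(s["tool_pos"])
    g=p+Rm@np.array([-.078,0,-off]); out=[]
    for c in C:
        T=np.linalg.inv(c["cam_to_world"]); q=(T[:3,:3]@g+T[:3,3])*[1,-1,-1]
        u=cv2.projectPoints(q.reshape(1,3),np.zeros(3),np.zeros(3),np.array(c["K"]),np.array(c["distortion"]))[0].ravel().astype(int)
        b=[k for k in blobs(c,*RED,(u[0]-45,max(0,u[1]-35),u[0]+45,u[1]+35),*R2)]
        print(u,[(int(k[0]),k[1].round(1).tolist(),plane(c,[k[1]],g[2])[0].round(4).tolist()) for k in b]); out.append(b)
    print("expected",g.round(4)); return C,out,g
E
python3 -c "
from tip import *; tips('a')"
```

```text
[405 168] []
[356 129] []
expected [ 0.5956 -0.2701  0.1483]
```

```bash
python3 -c "
from h import *
a,b=[cv2.imread(f'pics/a{n}.png')for n in('top','side')]
a=cv2.resize(a[110:260,300:500],(533,400));b=cv2.resize(b[60:210,260:460],(533,400))
cv2.imwrite('pics/v1.png',cv2.resize(np.hstack([a,b]),(800,300)))"
```

```text
(no output)
```

View pics/v1.png

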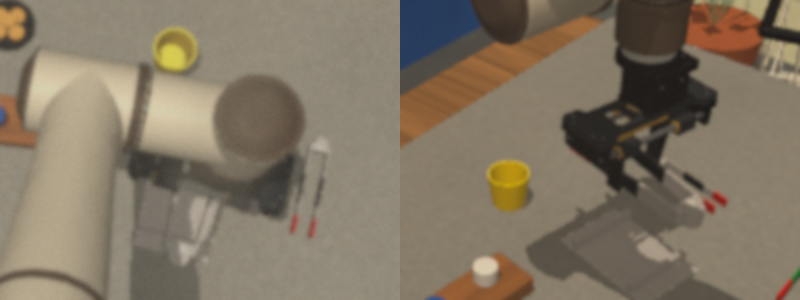

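In this view the arm and gripper body hide the tips from both cameras. I'll rely on the grasp geometry instead: the grips are centred between the fingers, and the tips sit about 75 mm ahead of the TCP. Now to a pre-approach pose at a safe height.

```bash
python3 -c "
from g import *; go([.44,.0245,.133],[0,1])"
```

```text
rv [ 0.0006 -0.0044 -0.2504] d [8.020e-02 2.754e-01 2.000e-04] q6 -1.65 t 4.05
```

To row units: 0.0344 m is 0.5504, 0.01 m is 0.16.

```bash
echo '[{"rotvec": [0, 0, -0.125], "jaw": 0.054}, {"rotvec": [0, 0, -0.125], "jaw": 0.054}, {"xyz": [0.16, 0.5504, 0], "jaw": 0.054}, {"xyz": [0.16, 0.5504, 0], "jaw": 0.054}, {"xyz": [0.16, 0.5504, 0], "jaw": 0.054}, {"xyz": [0.16, 0.5504, 0], "jaw": 0.054}, {"xyz": [0.16, 0.5504, 0], "jaw": 0.054}, {"xyz": [0.16, 0.5504, 0], "jaw": 0.054}, {"xyz": [0.16, 0.5504, 0], "jaw": 0.054}, {"xyz": [0.16, 0.5504, 0], "jaw": 0.054}]' | python3 -m jog;echo '[{"jaw": 0.054}, {"jaw": 0.054}]' | python3 -m jog; python3 -c "
from tip import *; go([.44,.0245,.031],[0,1]);c=cap('wrist','w3');tips('b')
t=load('btop')['image'];s=load('bside')['image'];
a=cv2.resize(t[110:260,200:400],(533,400));b=cv2.resize(s[120:270,200:400],(533,400))
cv2.imwrite('pics/v2.png',np.vstack([cv2.resize(np.hstack([a,b]),(800,300)),cv2.resize(c['image'][:200],(800,250))]))"
```

```text
t: 5.3
tool_pos: [0.4404, 0.025, 0.1344]
tcp_rot: [[-1.0, 0.0, -0.002], [0.0, 1.0, -0.0], [0.002, -0.0, -1.0]]
contact_force: [0.4, 0.3, -1.1]
grip_width: 0.0542
gripper_force: 5.7
t: 5.55
tool_pos: [0.441, 0.0239, 0.1346]
tcp_rot: [[-1.0, -0.0, -0.002], [-0.0, 1.0, -0.0], [0.002, -0.0, -1.0]]
contact_force: [-0.6, -1.2, -0.4]
grip_width: 0.054
gripper_force: 5.7
rv [-0.0003 -0.002   0.0002] d [0.001  0.0006 0.1036] q6 -1.99 t 5.55
[292 194] [(35, [303.5, 197.2], [0.5132, -0.0043, 0.15])]
[305 202] []
expected [0.5192 0.0236 0.15  ]
```

View pics/v2.png

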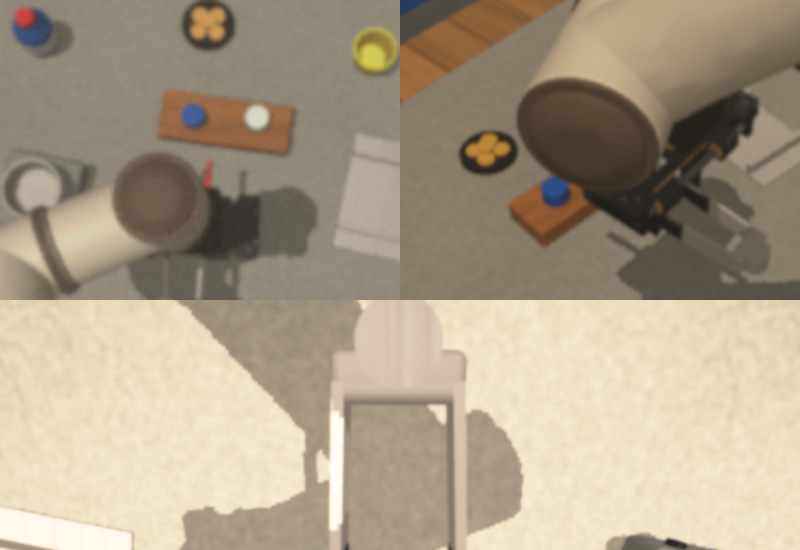

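The top view shows the right red tip at (303.5,197), i.e. (.513,-.004), which matches the expected tongs pose. The tongs are straight behind the blue tablet, so I descend and then go forward.

To row units: 0.04 m is 0.64, 0.0235 m is 0.376.

```bash
echo '[{"xyz": [0, 0, 0.64], "jaw": 0.054}, {"xyz": [0, 0, 0.64], "jaw": 0.054}, {"xyz": [0, 0, 0.376], "jaw": 0.054}, {"jaw": 0.054}, {"jaw": 0.054}]' | python3 -m jog;python3 -c "
from g import *; go([.541,.0245,.031],[0,1])"
```

```text
t: 6.32
tool_pos: [0.442, 0.024, 0.0323]
tcp_rot: [[-1.0, 0.001, 0.0], [0.001, 1.0, 0.001], [-0.0, 0.001, -1.0]]
contact_force: [0.2, 0.1, -1.1]
grip_width: 0.0541
gripper_force: 5.7
rv [ 0.0006  0.0004 -0.0006] d [-0.099   0.0005  0.0013] q6 -1.99 t 6.325
```

```bash
echo '[{"xyz": [-0.32, 0.008, 0.016], "jaw": 0.054}, {"xyz": [-0.32, 0, 0], "jaw": 0.054}, {"xyz": [-0.32, 0, 0], "jaw": 0.054}, {"xyz": [-0.32, 0, 0], "jaw": 0.054}, {"xyz": [-0.304, 0, 0], "jaw": 0.054}, {"jaw": 0.054}, {"jaw": 0.054}]' | python3 -m jog;python3 -c "
from tip import *; go([.541,.0245,.031],[0,1]);tips('c')
t=load('ctop')['image'];s=load('cside')['image'];
a=cv2.resize(t[110:260,200:400],(533,400));b=cv2.resize(s[140:290,200:400],(533,400))
cv2.imwrite('pics/v3.png',cv2.resize(np.hstack([a,b]),(800,300)))"
```

```text
t: 7.2
tool_pos: [0.5396, 0.0244, 0.0311]
tcp_rot: [[-1.0, 0.001, -0.001], [0.001, 1.0, 0.001], [0.001, 0.001, -1.0]]
contact_force: [0.2, 0.5, -0.6]
grip_width: 0.0542
gripper_force: 5.7
rv [ 0.0006 -0.0007 -0.0007] d [-0.0014  0.0001  0.0001] q6 -1.92 t 7.2
[296 166] [(26, [306.5, 165.0], [0.6227, -0.0051, 0.0466])]
[277 213] [(11, [281.9, 202.4], [0.6351, -0.01, 0.0466]), (32, [289.0, 210.9], [0.6007, 0.0001, 0.0466])]
expected [0.6176 0.0244 0.0466]
```

View pics/v3.png

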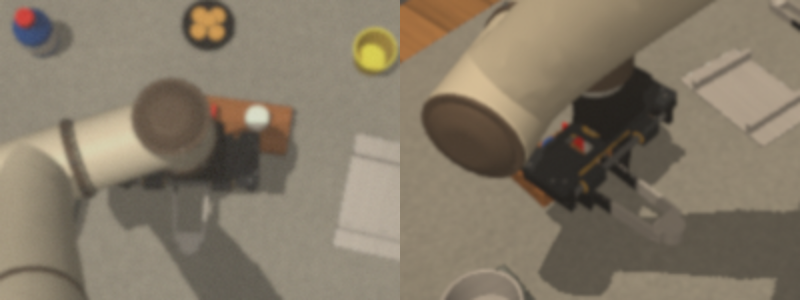

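The right red tip lies between the two tablets at top (306,165), and the white tablet is clear at (329,168). Now I squeeze.

```bash
echo '[{"jaw": 0.05}, {"jaw": 0.046}, {"jaw": 0.03}, {"jaw": 0.03}, {"jaw": 0.03}, {"jaw": 0.03}]' | python3 -m jog; echo '[{"xyz": [0, 0, -0.16], "jaw": 0.03}, {"xyz": [0, 0, -0.48], "jaw": 0.03}, {"xyz": [0, 0, -0.64], "jaw": 0.03}, {"xyz": [0, 0, -0.48], "jaw": 0.03}, {"jaw": 0.03}, {"jaw": 0.03}]' | python3 -m jog; python3 -c "
from tip import *; tips('d');go([.43,.236,.131])"
```

```text
t: 8.05
tool_pos: [0.5401, 0.0246, 0.0305]
tcp_rot: [[-1.0, 0.0, -0.001], [0.0, 1.0, 0.0], [0.001, 0.0, -1.0]]
contact_force: [0.0, 0.2, -0.3]
grip_width: 0.0433
gripper_force: 30.0
t: 8.8
tool_pos: [0.5394, 0.0244, 0.1399]
tcp_rot: [[-1.0, 0.001, -0.002], [0.001, 1.0, 0.0], [0.002, 0.0, -1.0]]
contact_force: [0.7, -1.2, -1.7]
grip_width: 0.0432
gripper_force: 30.0
[293 157] []
[273 181] []
expected [0.6174 0.0243 0.1552]
rv [0. 0. 0.] d [0.1093 0.2117 0.0085] q6 -1.92 t 8.9
```

The tablet is pinched at 43.2 mm and 30 N, and lifted. The mouth measurement needs refining, so I take a wrist view beside the doser on the way.

To row units: 0.03 m is 0.48, -0.02 m is -0.32.

```bash
echo '[{"xyz": [0, 0.32, -0.32], "jaw": 0.03}, {"xyz": [-0.16, 0.56, -0.32], "jaw": 0.03}, {"xyz": [-0.16, 0.48, -0.32], "jaw": 0.03}, {"xyz": [0, 0.16, 0], "jaw": 0.03}, {"jaw": 0.03}, {"jaw": 0.03}]' | python3 -m jog; python3 -c "
from h import *; cap('wrist','w4'); cap('top','e');cap('side','es')"
```

```text
t: 9.65
tool_pos: [0.5593, 0.1185, 0.1991]
tcp_rot: [[-1.0, 0.001, -0.004], [0.001, 1.0, -0.001], [0.004, -0.001, -1.0]]
contact_force: [0.9, -0.5, -0.9]
grip_width: 0.0436
gripper_force: 30.0
```

View pics/w4.png

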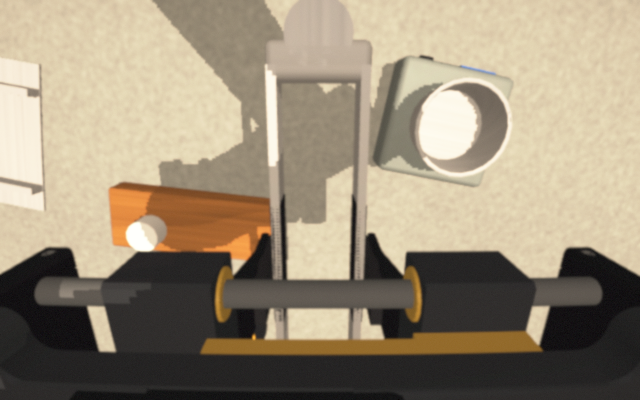

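The rim is clear in this view: outer edge about x 415–512, y 78–176, centre near (463,127). The riser now holds only the white tablet, at (146,233).

```bash
python3 -c "
from g import *
c=load('w4');P=plane(c,[(415,125),(512,125),(464,78),(463,176)],.085);print(P.round(4),P.mean(0))
g=cv2.medianBlur(cv2.cvtColor(c['image'],cv2.COLOR_BGR2GRAY),3)
h=cv2.HoughCircles(g[50:200,380:540],cv2.HOUGH_GRADIENT,1,100,param1=100,param2=15,minRadius=40,maxRadius=53);print(h)
for x,y,r in h[0]: print(plane(c,[(x+380,y+50),(x+380+r,y+50)],.085))
s=ctrl.sense();print(s['tool_pos'])
"
```

```text
[[0.4997 0.1993 0.085 ]
 [0.4992 0.2827 0.085 ]
 [0.4618 0.2366 0.085 ]
 [0.5437 0.2457 0.085 ]] [0.50111921 0.24105326 0.085     ]
[[[83.5 76.5 46.9]]]
[[0.50075791 0.24076726 0.085     ]
 [0.50043751 0.28147414 0.085     ]]
[0.55989171 0.11860452 0.19994619]
```

```bash
echo '[{"xyz": [0.24, 0.208, 0], "jaw": 0.03}, {"xyz": [0.48, 0.432, 0], "jaw": 0.03}, {"xyz": [0.48, 0.432, 0], "jaw": 0.03}, {"xyz": [0.48, 0.432, 0.16], "jaw": 0.03}, {"xyz": [0.32, 0.288, 0.32], "jaw": 0.03}, {"xyz": [0.16, 0.144, 0.32], "jaw": 0.03}, {"xyz": [0.0224, 0, 0.32], "jaw": 0.03}, {"jaw": 0.03}, {"jaw": 0.03}]' | python3 -m jog; python3 -c "
from tip import *; go([.4235,.24,.1305],[0,1]);C,_,_=tips('f');w=cap('wrist','w5')
t,s=C[0]['image'],C[1]['image']
a=cv2.resize(t[130:280,140:340],(533,400));b=cv2.resize(s[180:360,140:380],(533,400))
cv2.imwrite('pics/v4.png',np.vstack([cv2.resize(np.hstack([a,b]),(800,300)),cv2.resize(w['image'][:240],(800,300))]))"
```

```text
t: 10.92
tool_pos: [0.4241, 0.2409, 0.1315]
tcp_rot: [[-1.0, -0.0, 0.0], [-0.0, 1.0, 0.001], [-0.0, 0.001, -1.0]]
contact_force: [0.5, -0.4, -0.6]
grip_width: 0.0435
gripper_force: 30.0
rv [0.0011 0.0003 0.0002] d [ 0.0006 -0.0009  0.001 ] q6 -2.42 t 10.925
[209 199] [(42, [201.0, 201.5], [0.4967, 0.2619, 0.1471]), (41, [216.0, 202.2], [0.4956, 0.2229, 0.1471])]
[234 273] []
expected [0.5021 0.2409 0.1471]
```

View pics/v4.png

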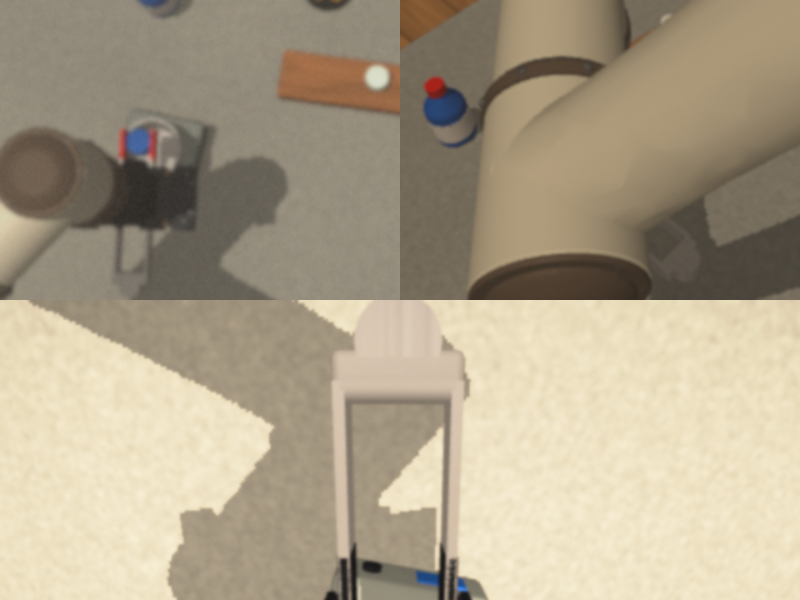

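The tablet is gripped between the tips above the hopper, at about (209,201) in the top picture. I check its centre against the mouth in the same camera.

```bash
python3 -c "
from m import *
c=load('ftop')
for a,p,r in blobs(c,*BLUE,(190,185,235,220)): print(a,p,r,plane(c,[p],.153)[0])
g=lambda n,x0,y0,x1,y1,f:cv2.resize(cv2.cvtColor(load(n)['image'],cv2.COLOR_BGR2GRAY)[y0:y1,x0:x1],None,fx=f,fy=f,interpolation=cv2.INTER_CUBIC)
h=cv2.HoughCircles(g('top0',190,175,250,235,6),cv2.HOUGH_GRADIENT,1,300,param1=60,param2=10,minRadius=75,maxRadius=110)
x,y,r=h[0,0];q=[(190+x/6,175+y/6),(190+(x+r)/6,175+y/6)];print(q,plane(load('top0'),q,.085))
"
```

```text
96 [208.58333333 200.36458333] [204, 195, 10, 12] [0.49923068 0.24081916 0.153     ]
[(np.float32(216.25), np.float32(204.25)), (np.float32(230.45), np.float32(204.25))] [[0.49860077 0.23721529 0.085     ]
 [0.49942487 0.19833228 0.085     ]]
```

The tablet centre is within about 4 mm of the mouth centre and about 46 mm above the rim, with the arm at rest. I hand in.

```bash
echo '[{"jaw": 0.03}, {"jaw": 0.03}]' | python3 -m jog; python3 -c "
from workcell import ctrl; print(ctrl.hand_in())"
```

```text
t: 11.32
tool_pos: [0.424, 0.2405, 0.1309]
tcp_rot: [[-1.0, 0.001, -0.001], [0.001, 1.0, 0.001], [0.001, 0.001, -1.0]]
contact_force: [0.1, 0.3, -0.9]
grip_width: 0.0432
gripper_force: 30.0
the job is handed in; nothing more can be done
None
```

I handed the job in at 11.3 s with the blue tablet pinched in the tongs at 30 N, about 4 mm off the centre of the doser mouth and 46 mm above its rim; the hand-in returned no verdict.

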